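Take the mould stack apart onto the scale and drying stands

ROBOT

A 6-joint arm with a two-finger parallel gripper is mounted at the origin on a cart in front of the work surface, level with it; the furniture and walls round the work are solid. World frame = base frame: x ahead of the robot, y to its left, z up, the work surface at z = 0. Lengths are in m, angles in degrees, forces in N, time in s.
With the tool pointing down it reaches from about 0.4 to 0.925 m from the base axis. Payload 3.4 kg.
Tool frame: the origin (TCP) lies at the very end of the fingers, on their centre line; the grasp point (between the pads) lies 19 mm behind it; z points along the fingers, y is the line along which they close (so a half turn about z gives the same grasp; the last joint's range is limited). The gripper opens to 85 mm and grips with 20 to 120 N. Pads are 22 mm wide; open, the fingers measure 114 mm over their backs; the gripper's body (76 mm by 85 mm) begins 54 mm behind the grasp point. The pads swing forward as they close: fully open they stand 13 mm farther back than shut.
Start: joints at [-77.894, 17.578, 86.31, -0, 76.112, -4.211], TCP at [0.162, -0.552, 0.231] pointing down, gripper open.
Joint ranges: [-179.03, 179.03], [-60, 130.46], [8.19, 133.38], [-81.62, 261.62], [5.75, 156.47], [-153.77, 153.77]. Speed limits (degrees/s): [147.25, 147.25, 180, 180, 180, 180].

INTERFACE

Orientations are given as [roll, pitch, yaw] about the fixed x, y, z axes, in that order (R = Rz(yaw) Ry(pitch) Rx(roll)).
In Python, from plant import * gives the robot as it stands.
- The arm moves only by the shell command python3 -m crank 'ROWS'. ROWS is text: rows parted by semicolons, each of 5 numbers parted by spaces: the shift along the tool's x, y, z normalised to -1 to 1, where 1 is 0.1 m, then the turn about the tool's z normalised to -1 to 1, where 1 is 180 degrees, then the opening, from 0 (shut) to 1 (fully open). A call has 1 to 5 rows; each row is the pose to reach, as a shift and turn from the pose commanded when the call began, along the tool's axes at that moment, turning the shorter way round; what a row does not reach only later rows make up. A row lasts 1/10 s, in which the tool goes at most 50 mm and 8.59 degrees, less where a joint would pass 70% of its speed; a pose out of reach is approached as far as the arm can. A call with a number of a shift or a turn outside -1 to 1 is refused whole. A call with a gripper value outside its range is refused whole. The fingers move at their own pace and stop on an object; the grip force is fixed at half the most. Time passes only in rows, so rows that repeat a pose let the fingers close. It gives the time, the measured TCP pose, the force, the opening and the grip force at its end, in the units of the state.
- get_obs(): the state, without advancing time (a new reading comes with each control period).
- snapshot(name): name is "scene" or "top" or "wrist"; returns a dict with "pixels" (400x640x3 uint8, red, green, blue), "camera_matrix" (3x3 intrinsics, pixels), "dist_coeffs" ([k1, k2, p1, p2, k3] as OpenCV has them; the pictures are not rectified), "R" (3x3) and "t" (3): a world point X has camera coordinates R X + t. Camera axes: x right, y down, z forward; pixel columns grow to the right and rows downward; lengths in m; the calibration is good to about 2 mm. A picture is of the moment at which its call begins. There is no depth.
- hand_in(): hands the job in; it is judged then, once.
Trained networks look in a picture, given as the dict that the camera call returned (one of the last four; its "shot" number tells which), for a name from the list of things; names that differ only in an ending like _2 or _b are one class to them, and where a whole thing is asked for, a point or a joint stands for the part that bears it (a point fixed in the world has none). Each returns a list of dicts, best first, with "confidence" (0 to 1); they miss things now and then, are a little off and sometimes report something else, mostly with a low value. They report only what shows in the picture. A call takes as long as a camera call. They do not tell look-alikes from the thing itself.
- search_frame(query, picture): "location" ([x, y, z] in m, in world coordinates, good to about 4 mm: the middle of the surface that is visible of it).
The state is a dict: "time": time; "joint_pos": joint angles; "joint_vel": joint speeds; "joint_torque": joint torques, N m; "position": TCP position; "ee_rot": TCP orientation; "ft_force": force on the tool from outside, world axes, zero at the start; "wrist_torque": the same for the moment, N m; "finger_gap": finger opening in m; "gripper_force": force on a finger pad.
Only numpy, scipy, OpenCV 4.12 (cv2) and the standard library are available. Lean on these libraries where they do the work, as an engineer would, in place of code of your own. Each camera call takes 0.05 s, during which the arm holds its last target. There are 200 camera calls.

TASK

Take the mould stack apart from the top down, one thing at a time: set the cast knob upright in the middle of the scale's weighing pan, then lay the mould half, then the metal plate and last the plywood board, each flat, lengthwise and centred on the drying stand of its own length, home on both bars between the end stops. Never tip any of them over on the way, let go of everything, and leave the cup of pink resin and the white-capped bottle behind the work where they stand.

Things in the scene. Friction and masses are not known exactly. Their poses are not given: they have to be found in the camera images.
- knob_center (a point): cast knob on top of the stack: round red casting, foot 55 mm across and 20 mm high, neck 24 mm, round head 28 mm across (from 30 to 44 mm above its underside), 44 mm high in all, 0.05 kg. The point is on its axis, half-way up (22 mm above its underside); z up. Grasp it by the head or neck
- mould_center (a point): mould half: blue-grey silicone block, 60 x 85 mm and 22 mm thick (a flat 2 mm disc on top); second from the top, under the knob, which stands about in the middle of it; about 0.12 kg. The point is its centre, half-way up; its y axis = its length, x = its width (grasp across the 60 mm), z up
- plate_center (a point): bare aluminium plate with a dark bolt mark in each corner, 58 x 126 mm and 15 mm thick; third from the top, under the mould half; about 0.22 kg. The point is its centre, half-way up; its y axis = its length, x = its width (grasp across the 58 mm), z up
- board_center (a point): plywood board, 58 x 170 mm and 18 mm thick; at the bottom of the stack, lying on the bench; about 0.14 kg. The point is its centre, half-way up; its y axis = its length, x = its width (grasp across the 58 mm), z up
- scale_pan (a point): middle of the bright flat weighing pan (118 x 128 mm) of the fixed bench scale (180 x 150 mm black case); the point is on the pan's top, 30 mm above the bench; z up
- stand_short_rest (a point): fixed wooden drying stand, the shortest of three, 121 x 50 mm, for the mould half: two rubber-topped cross bars, tops 14 mm above the bench; end stops rise 5 mm above them and leave 105 mm for the 85 mm part; long sides open. The point is mid-way between the stops at bar-top height, where the middle of the part's underside belongs. y = along its length, z up
- stand_mid_rest (a point): fixed wooden drying stand, the middle one in length of three, 162 x 50 mm, for the metal plate: two rubber-topped cross bars, tops 14 mm above the bench; end stops rise 5 mm above them and leave 146 mm for the 126 mm part; long sides open. The point is mid-way between the stops at bar-top height, where the middle of the part's underside belongs. y = along its length, z up
- stand_long_rest (a point): fixed wooden drying stand, the longest of three, 206 x 50 mm, for the plywood board: two rubber-topped cross bars, tops 14 mm above the bench; end stops rise 5 mm above them and leave 190 mm for the 170 mm part; long sides open. The point is mid-way between the stops at bar-top height, where the middle of the part's underside belongs. y = along its length, z up
- cup_center (a point): clear cup with pink resin, 66 mm across, 80 mm high, loose, behind the work; the point is its centre, half-way up. Leave it alone
- bottle_center (a point): white bottle with white cap, 55 mm across, 130 mm high, larger than the small bottles round it, loose, behind the work; the point is its centre, half-way up. Leave it alone
Not all that is in view belongs to the job. Leave any turquoise look-alike of the part that bears knob_center alone.

How it is judged:
By the outcome, as a careful person would: the job done as asked, in the order asked, and still so for the second after the job is handed in, with the robot touching nothing.
It also fails if it takes over 120 s, if anything falls off the work surface, if the arm or the gripper's body presses on something with over 40 N, if the wrist force passes 120 N, or if a joint passes its speed limit or range.

## Working session

There is one attempt and no reset: what is moved stays moved. The work goes in short steps, Python scripts to look and compute and a shell command to move; the robot and the scene stay as the last step left them, time stands still between calls to the robot, and variables do not carry over. Pictures are saved under pics/ and viewed, at most 14 in all, crops included, and the job is handed in when it is done.

```bash
mkdir -p pics; ls; cat > h.py <<'E'
from plant import *
import numpy as np, cv2
def save(p,n): cv2.imwrite('pics/'+n+'.png',cv2.cvtColor(p['pixels'],cv2.COLOR_RGB2BGR))
def ray(p,uv,z):
    K,d=np.array(p['camera_matrix']),np.array(p['dist_coeffs'])
    q=cv2.undistortPoints(np.array(uv,float).reshape(-1,1,2),K,d).reshape(-1,2)
    R,t=np.array(p['R']),np.array(p['t']); c=-R.T@t
    D=np.c_[q,np.ones(len(q))]@R
    return c+D*((z-c[2])/D[:,2])[:,None]
def proj(p,X):
    return cv2.projectPoints(np.array(X,float).reshape(-1,1,3),cv2.Rodrigues(np.array(p['R']))[0],np.array(p['t']),np.array(p['camera_matrix']),np.array(p['dist_coeffs']))[0].reshape(-1,2)
E
python3 - <<'E'
from h import *
np.set_printoptions(precision=4,suppress=True)
for c in ["scene","top"]:
    p=snapshot(c); save(p,c+'0'); np.save(c+'0.npy',p,allow_pickle=True)
    print(c,-np.array(p['R']).T@p['t'])
    for n in "knob_center mould_center plate_center board_center scale_pan stand_short_rest stand_mid_rest stand_long_rest cup_center bottle_center".split():
        print(n,[(np.round(d['location'],3),round(d['confidence'],2)) for d in search_frame(n,p)][:3])
o=get_obs(); print(o['time'],o['position'],o['ee_rot'],o['finger_gap'])
E
```

```text
pics
scene [0.1354 0.8373 0.705 ]
knob_center [(array([0.475, 0.02 , 0.068]), 0.67), (array([ 0.615, -0.228,  0.015]), 0.53)]
mould_center [(array([0.473, 0.037, 0.053]), 0.98)]
plate_center [(array([0.451, 0.036, 0.037]), 0.63), (array([0.472, 0.035, 0.054]), 0.31)]
board_center [(array([0.452, 0.037, 0.014]), 0.65)]
scale_pan [(array([ 0.44 , -0.328,  0.025]), 0.62)]
stand_short_rest [(array([ 0.487, -0.16 ,  0.005]), 0.81)]
stand_mid_rest [(array([0.452, 0.362, 0.004]), 0.62)]
stand_long_rest [(array([0.51 , 0.181, 0.009]), 0.91)]
cup_center [(array([0.668, 0.098, 0.059]), 0.9)]
bottle_center [(array([ 0.664, -0.116,  0.083]), 0.76), (array([0.454, 0.035, 0.015]), 0.44)]
top [0.4585 0.0219 1.0837]
knob_center [(array([ 0.615, -0.239,  0.01 ]), 0.72), (array([0.483, 0.008, 0.065]), 0.54)]
mould_center [(array([0.501, 0.007, 0.051]), 0.71)]
plate_center [(array([0.433, 0.008, 0.032]), 0.62), (array([ 0.445, -0.349,  0.028]), 0.35)]
board_center [(array([0.42 , 0.012, 0.015]), 0.7)]
scale_pan [(array([ 0.667, -0.126,  0.096]), 0.65), (array([ 0.443, -0.349,  0.031]), 0.59), (array([0.501, 0.006, 0.053]), 0.57)]
stand_short_rest [(array([ 0.482, -0.164,  0.005]), 0.64)]
stand_mid_rest [(array([0.452, 0.359, 0.005]), 0.85)]
stand_long_rest [(array([0.509, 0.176, 0.007]), 0.74)]
cup_center [(array([0.684, 0.086, 0.05 ]), 0.83)]
bottle_center [(array([ 0.666, -0.124,  0.094]), 0.57)]
1.1 [ 0.1615 -0.5518  0.2313] [-179.998    -0.0011   16.3193] 0.08545057681115016
```

View pics/top0.png

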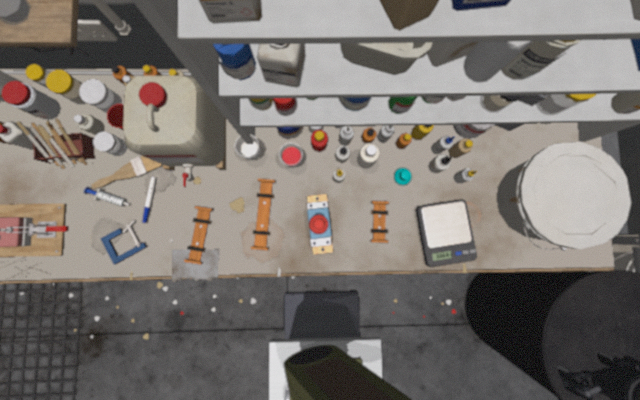

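View pics/scene0.png

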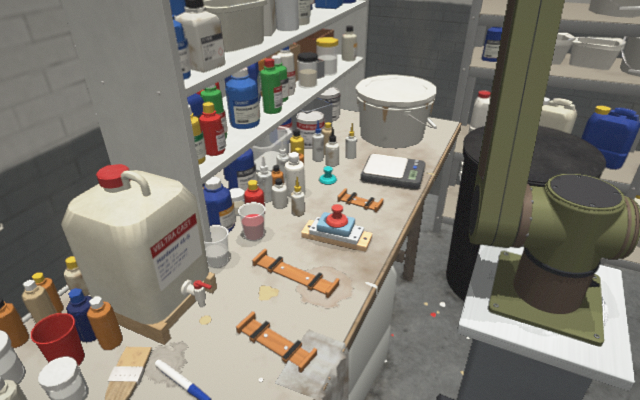

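Top view: stack at about (319,223), long stand (263,214), mid stand (200,235), short stand (379,222), scale (446,232); the turquoise look-alike at (403,177), the cup at (291,155) and the bottle at (369,154) stand behind. I'll enlarge the working strip for corner pixels.

```bash
python3 - <<'E'
from h import *
im=cv2.imread('pics/top0.png')[170:275,180:480]
im=cv2.resize(im[:,0:160],None,fx=5,fy=5,interpolation=cv2.INTER_CUBIC); cv2.imwrite('pics/c1.png',im)
im=cv2.imread('pics/top0.png')[170:275,330:490]
im=cv2.resize(im,None,fx=5,fy=5,interpolation=cv2.INTER_CUBIC); cv2.imwrite('pics/c2.png',im)
E
```

```text
(no output)
```

View pics/c1.png

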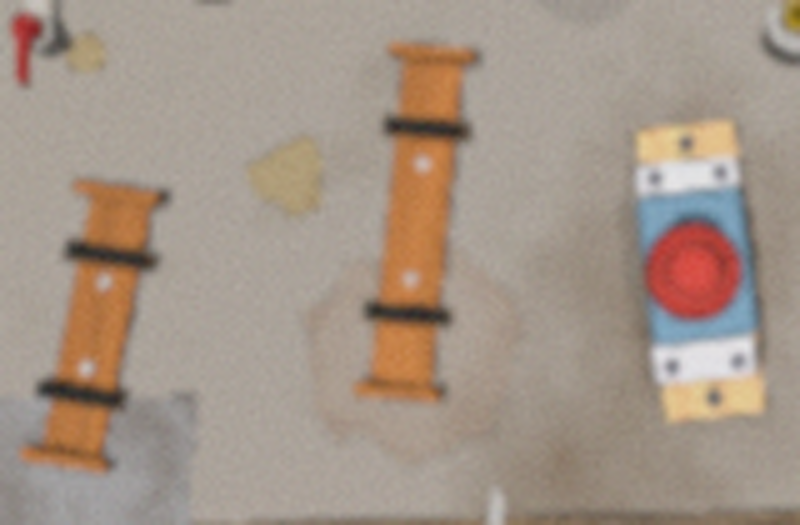

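View pics/c2.png

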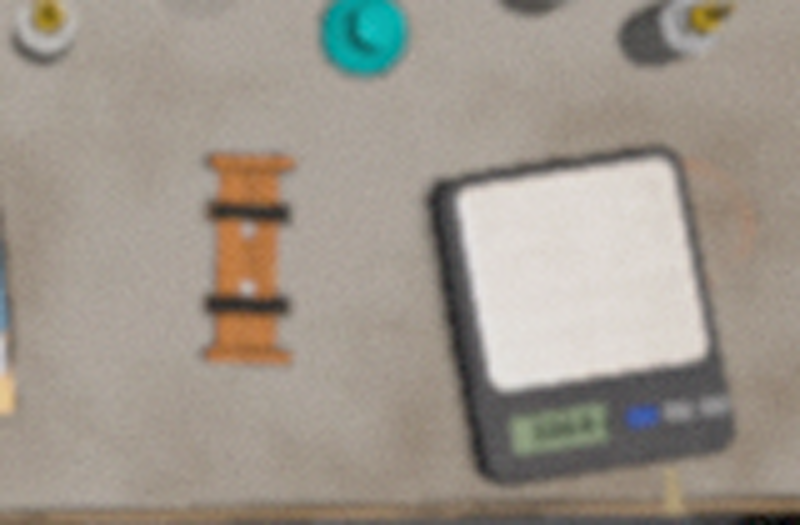

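```bash
cat > m.py <<'E'
from h import *
p=np.load('top0.npy',allow_pickle=True).item()
D={'short':(330,.019,[(208,157),(295,160),(291,360),(203,360)]),
'mid':(180,.019,[(78,183),(170,195),(108,466),(22,456)]),
'long':(180,.019,[(392,45),(478,55),(440,397),(355,390)]),
'pan':(330,.03,[(455,190),(675,152),(712,355),(495,390)]),
'board':(180,.018,[(637,128),(737,120),(765,410),(668,420)]),
'plate':(180,.033,[(635,163),(738,158),(758,372),(655,382)]),
'mould':(180,.055,[(638,197),(738,190),(757,335),(650,345)]),
'knob':(180,.099,[(693,268)]*4)}
for n,(x0,z,c) in D.items():
    c=np.array(c); uv=np.c_[x0+(c[:,0]-2)/5,170+(c[:,1]-2)/5]
    X=ray(p,uv,z); a=(X[0]+X[1]-X[2]-X[3])/2; w=(X[1]+X[2]-X[0]-X[3])/2
    print(n,X.mean(0).round(4),'len',np.linalg.norm(a).round(4),'w',np.linalg.norm(w).round(4),'dir',np.degrees(np.arctan2(a[1],a[0])).round(1))
E
python3 m.py; python3 -c "
from h import *
p=snapshot('wrist');save(p,'w0');print(get_obs()['position'],p['R'],p['t'],p['camera_matrix'])"
```

```text
short [ 0.4821 -0.165   0.019 ] len 0.117 w 0.0511 dir -3.4
mid [0.4548 0.3567 0.019 ] len 0.157 w 0.051 dir -11.2
long [0.5108 0.1732 0.019 ] len 0.1998 w 0.0497 dir -6.3
pan [ 0.4713 -0.3564  0.03  ] len 0.1171 w 0.1289 dir 7.7
board [0.4798 0.0084 0.018 ] len 0.1692 w 0.0575 dir 4.8
plate [0.4796 0.0116 0.033 ] len 0.124 w 0.0591 dir 4.3
mould [0.4801 0.0122 0.055 ] len 0.0823 w 0.0582 dir 5.1
knob [0.4784 0.0141 0.099 ] len 0.0 w 0.0 dir 0.0
[ 0.16153098 -0.55186131  0.23130459] [[ 2.81148654e-01 -9.59663846e-01 -8.58110237e-04]
 [-9.17217442e-01 -2.68976090e-01  2.93877571e-01]
 [-2.82254492e-01 -8.18362100e-02 -9.55842684e-01]] [-0.5756303  -0.03845959  0.37936954] [[308.54138757   0.         326.44218515]
 [  0.         308.54138757 197.76398991]
 [  0.           0.           1.        ]]
```

```bash
python3 -m crank '0 0 0 .064 1; 0 0 0 .064 1'
for i in 1 2 3; do python3 -m crank '.6 -.9 .05 0 1;.6 -.9 .05 0 1;.6 -.9 .05 0 1;.6 -.9 .05 0 1'; done
python3 -c "
from h import *
p=snapshot('wrist');save(p,'w1');np.save('w1.npy',p,allow_pickle=True);print(get_obs()['position'])"
for i in 1 2 3; do python3 -m crank '.6 -.9 .05 0 1;.6 -.9 .05 0 1;.6 -.9 .05 0 1;.6 -.9 .05 0 1'; done
python3 -c "
from h import *
p=snapshot('wrist');save(p,'w2');np.save('w2.npy',p,allow_pickle=True);o=get_obs();print(o['position'],o['ee_rot'],o['time'])"

```

```text
time: 1.35
position: [0.1615, -0.5519, 0.2313]
ee_rot: [180.0, 0.0, 4.6]
ft_force: [0.4, -0.1, 0.3]
finger_gap: 0.0853
gripper_force: 0.0
time: 1.75
position: [0.2144, -0.4557, 0.2265]
ee_rot: [180.0, 0.0, 4.9]
ft_force: [0.1, 0.2, 0.4]
finger_gap: 0.0854
gripper_force: 0.0
time: 2.15
position: [0.2665, -0.3628, 0.2216]
ee_rot: [179.9, 0.0, 4.9]
ft_force: [0.9, -1.2, 0.2]
finger_gap: 0.0859
gripper_force: 0.0
time: 2.55
position: [0.3191, -0.2689, 0.2166]
ee_rot: [179.9, -0.0, 4.9]
ft_force: [0.1, -0.3, -0.1]
finger_gap: 0.0853
gripper_force: 0.0
[ 0.31883978 -0.26980909  0.21672875]
time: 3.0
position: [0.3714, -0.1742, 0.2115]
ee_rot: [179.9, -0.0, 4.9]
ft_force: [-0.3, 0.6, 1.1]
finger_gap: 0.0849
gripper_force: 0.0
time: 3.4
position: [0.4237, -0.0796, 0.2063]
ee_rot: [179.9, -0.0, 4.9]
ft_force: [-0.4, -0.2, -0.5]
finger_gap: 0.0851
gripper_force: 0.0
time: 3.8
position: [0.4757, 0.0149, 0.2011]
ee_rot: [179.9, 0.0, 4.8]
ft_force: [-0.9, -0.7, -0.3]
finger_gap: 0.0853
gripper_force: 0.0
[0.47481567 0.01432253 0.20109106] [1.79917551e+02 6.94747685e-02 4.77546495e+00] 3.85
```

View pics/w2.png

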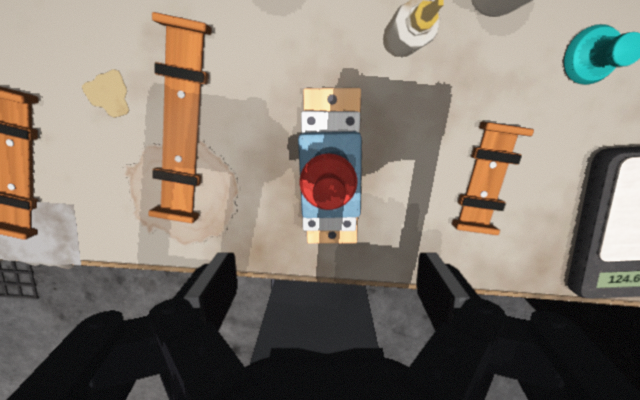

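Wrist view: stack upright in the middle (board ends at rows 88 and 243, knob head at (330,190)), long stand at (182,120), short stand at (494,180), mid stand cut off at left. I'll rectify and fit.

```bash
cat > fit.py <<'E'
from h import *
def stand(p,z=.017,amin=200,c0=None):
    hsv=cv2.cvtColor(p['pixels'],cv2.COLOR_RGB2HSV)
    m=cv2.inRange(hsv,(6,120,90),(16,255,255)); m=cv2.morphologyEx(m,cv2.MORPH_CLOSE,np.ones((13,13)))
    for c in cv2.findContours(m,0,1)[0]:
        if cv2.contourArea(c)<amin: continue
        X=ray(p,c.reshape(-1,2)+0.0,z)
        (cx,cy),(w,h),a=cv2.minAreaRect((X[:,:2]).astype(np.float32))
        if w<h: a+=90; w,h=h,w
        if .09<w<.25: print('stand',np.round((cx,cy,w,h),4),'dir',round((a+90)%180-90,1), c.reshape(-1,2).mean(0).round())
E
python3 - <<'E'
from fit import *
for n in ['top0','w1','w2']:
    p=np.load(n+'.npy',allow_pickle=True).item(); print(n); stand(p,amin=100)
for n,z,c in [('board',.018,[(303,89),(361,88),(357,243),(306,243)]),('mould',.055,[(300,134),(361,132),(361,217),(300,217)]),('plate',.033,[(302,111),(361,111),(356,231),(303,231)]),('knob',.1,[(330,190)]*4)]:
    X=ray(p,c,z);a=(X[0]+X[1]-X[2]-X[3])/2;w=X[1]-X[0]
    print(n,X.mean(0).round(4),np.linalg.norm(a).round(4),np.linalg.norm(w).round(4),np.degrees(np.arctan2(a[1],a[0])).round(1))
for n in ['knob_center','mould_center']: print(n,[(d['location'],d['confidence']) for d in search_frame(n,snapshot('wrist'))])
E
```

```text
top0
stand [0.4544 0.3587 0.1585 0.0435] dir -10.5 [198. 235.]
stand [ 0.4832 -0.1657  0.1165  0.0441] dir -2.0 [379. 221.]
stand [0.5108 0.1735 0.2023 0.0459] dir -6.6 [263. 214.]
w1
w2
stand [ 0.4843 -0.1643  0.1201  0.0527] dir -3.5 [491. 177.]
stand [0.4526 0.3439 0.1626 0.032 ] dir -12.2 [ 14. 165.]
stand [0.5122 0.1727 0.2051 0.0516] dir -5.7 [178. 118.]
board [0.4806 0.0088 0.018 ] 0.1682 0.0576 5.0
mould [0.4834 0.0108 0.055 ] 0.0822 0.056 5.1
plate [0.4806 0.0103 0.033 ] 0.1257 0.0571 4.1
knob [0.4828 0.0117 0.1   ] 0.0 0.0 0.0
knob_center [([0.6141, -0.2329, 0.0104], 0.76), ([0.4852, 0.0168, 0.0682], 0.62), ([0.525, 0.0132, 0.0323], 0.41)]
mould_center [([0.5052, 0.0129, 0.0562], 0.75)]
```

```bash
python3 -m crank '.06 .02 .5 0 1;.06 .02 .8 0 1;.06 .02 .8 0 1'; python3 -m crank '0 0 .39 0 1;0 0 .39 0 1;0 0 .39 0 1'
python3 -c "
from h import *
p=snapshot('wrist');save(p,'w3');p=snapshot('scene');save(p,'s3');a=cv2.imread('pics/w3.png')[100:400,120:520];b=cv2.imread('pics/s3.png')[150:300,250:450];cv2.imwrite('pics/v3.png',np.hstack([a,cv2.resize(b,(400,300))]))"
```

```text
time: 4.35
position: [0.4772, 0.0139, 0.1181]
ee_rot: [-179.9, 0.5, 4.7]
ft_force: [-1.7, 0.1, -0.6]
finger_gap: 0.0852
gripper_force: 0.0
time: 4.65
position: [0.4811, 0.0144, 0.0833]
ee_rot: [180.0, 0.0, 4.8]
ft_force: [-0.4, -0.4, -0.2]
finger_gap: 0.0851
gripper_force: 0.0
```

View pics/v3.png

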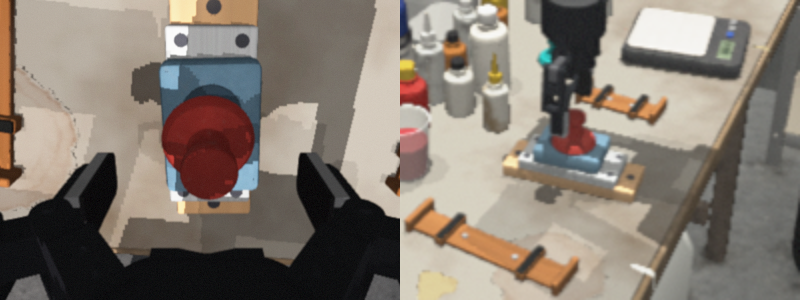

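Fingers straddle the knob head evenly (tips at columns 115 and 298, head centred at 209), so I close.

```bash
python3 -m crank '0 0 0 0 0;0 0 0 0 0;0 0 0 0 0;0 0 0 0 0;0 0 0 0 0'; python3 -m crank '0 0 0 0 0;0 0 0 0 0;0 0 0 0 0';  python3 -m crank '0 0 -.2 0 0;0 0 -.4 0 0;0 0 -.8 0 0;0 0 -.8 0 0'
python3 -c "
from h import *
p=snapshot('wrist');save(p,'w4');print(get_obs()['finger_gap'])"
```

```text
time: 5.25
position: [0.4815, 0.015, 0.083]
ee_rot: [-180.0, -0.0, 4.8]
ft_force: [-1.1, -0.5, 6.4]
finger_gap: 0.0237
gripper_force: 58.5
time: 5.55
position: [0.4814, 0.015, 0.083]
ee_rot: [-180.0, -0.0, 4.8]
ft_force: [-1.0, 0.3, 6.9]
finger_gap: 0.0235
gripper_force: 58.5
time: 5.95
position: [0.4848, 0.0148, 0.1666]
ee_rot: [179.9, -0.5, 4.8]
ft_force: [0.7, 0.2, -0.8]
finger_gap: 0.0235
gripper_force: 59.0
0.023774444483903524
```

View pics/w4.png

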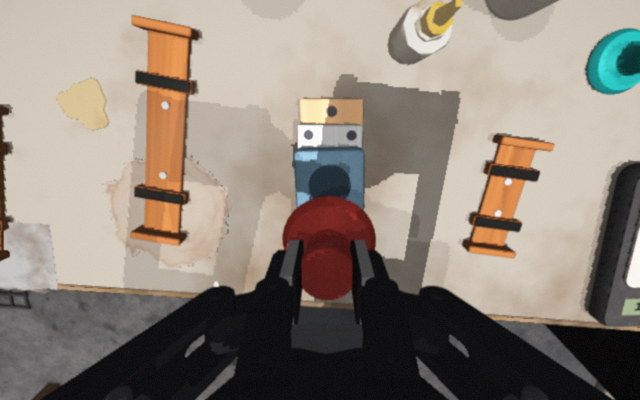

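```bash
python3 - <<'E'
from h import *
p=snapshot('wrist'); print(ray(p,[(330,241)],.159),get_obs()['position'])
E
for i in 1 2 3; do python3 -m crank '-.11 .4 0 0 0;-.11 .9 0 0 0;-.11 .92 0 0 0;-.11 .92 0 0 0' >/dev/null; done;  python3 -m crank '-.11 .4 0 0 0;-.11 .9 0 0 0;-.11 .92 0 0 0;-.11 .92 0 0 0;-.11 .92 0 0 0'
python3 - <<'E'
from h import *
p=snapshot('wrist'); save(p,'w5');print(get_obs()['position']);np.save('w5.npy',p,allow_pickle=True)
E
```

```text
[[0.48952335 0.01260913 0.159     ]] [0.48187401 0.01488988 0.16314492]
time: 7.75
position: [0.4678, -0.3525, 0.1617]
ee_rot: [-179.8, 0.1, 4.9]
ft_force: [1.1, -0.2, -0.4]
finger_gap: 0.0237
gripper_force: 59.5
[ 0.46784868 -0.35255737  0.16185009]
```

View pics/w5.png

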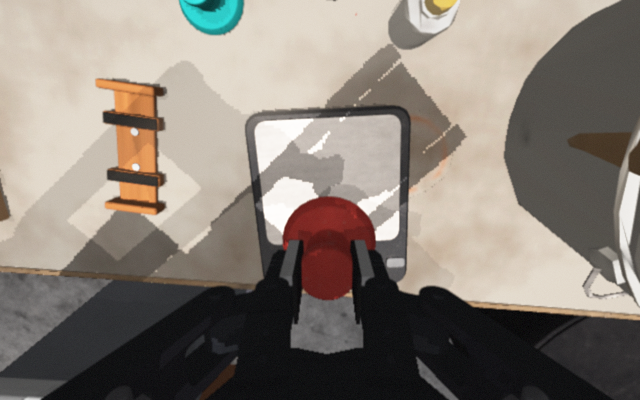

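The pan's far edge runs from (256,122) to (402,116); the knob hangs upright, its foot's far edge at row 197 and sides at columns 284 and 376.

```bash
python3 - <<'E'
from h import *
p=np.load('w5.npy',allow_pickle=True).item()
X=ray(p,[(256,121),(402,115),(402,238),(408,238),(271,240)],.03);print(X.round(4))
e=X[0]-X[1];e/=np.linalg.norm(e);n=np.array([-e[1],e[0],0]);print('pan',(X[0]+X[1])/2+n*np.sign(-n[0])*.059,np.linalg.norm(X[0]-X[1]))
# project knob models
for off in (0,.004,.008):
  o=np.array([.4678+off,-.3525,.162-.0275])
  for r,z in [(.0275,0),(.0275,.02),(.014,.044),(.014,.03)]:
    a=np.linspace(0,6.28,60);P=proj(p,o+np.c_[r*np.cos(a),r*np.sin(a),0*a+z])
    print(off,r,z,P.min(0).round(),P.max(0).round())
for q in search_frame('scale_pan',snapshot('wrist')):print(q)
E
```

```text
[[ 0.5222 -0.2872  0.03  ]
 [ 0.5379 -0.4117  0.03  ]
 [ 0.4243 -0.4298  0.03  ]
 [ 0.4248 -0.4355  0.03  ]
 [ 0.4111 -0.3037  0.03  ]]
pan [ 0.47152406 -0.35681611  0.03      ] 0.1254409606061351
0 0.0275 0 [279. 190.] [371. 275.]
0 0.0275 0.02 [273. 201.] [377. 294.]
0 0.014 0.044 [294. 246.] [355. 300.]
0 0.014 0.03 [297. 233.] [353. 283.]
0.004 0.0275 0 [279. 183.] [372. 270.]
0.004 0.0275 0.02 [274. 193.] [378. 288.]
0.004 0.014 0.044 [295. 238.] [356. 293.]
0.004 0.014 0.03 [297. 226.] [354. 277.]
0.008 0.0275 0 [280. 176.] [373. 264.]
0.008 0.0275 0.02 [274. 186.] [379. 282.]
0.008 0.014 0.044 [295. 230.] [357. 285.]
0.008 0.014 0.03 [298. 218.] [354. 270.]
{'location': [0.4916, -0.3605, 0.0326], 'confidence': 0.98}
```

```bash
python3 -m crank '.03 .04 .3 0 0;.03 .04 .6 0 0;.03 .04 .9 0 0;.03 .04 .95 0 0;.03 .04 .95 0 0' | head -4; python3 -m crank '0 0 .06 0 0;0 0 .06 0 0;0 0 .06 0 0'; python3 -m crank '0 0 .02 0 0;0 0 .02 0 0'|sed -n '2p;4p'
```

```text
time: 8.4
position: [0.471, -0.3579, 0.0666]
ee_rot: [-179.9, 0.1, 4.8]
ft_force: [-0.7, 0.0, -0.1]
time: 8.7
position: [0.4721, -0.3597, 0.0624]
ee_rot: [179.9, -0.1, 4.8]
ft_force: [0.7, -0.6, 0.3]
finger_gap: 0.0237
gripper_force: 59.5
position: [0.4716, -0.3594, 0.0596]
ft_force: [0.0, -0.4, -0.2]
```

```bash
python3 -m crank '0 -.03 0 0 0;0 -.03 0 0 0;0 -.03 .02 0 0;0 -.03 .02 0 0'|sed -n '2p;4p'; python3 -m crank '0 0 .015 0 0;0 0 .015 0 0;0 0 .015 0 0'|sed -n '2p;4p'
```

```text
position: [0.4714, -0.3564, 0.0577]
ft_force: [-0.5, -0.3, 3.0]
position: [0.4715, -0.3566, 0.0575]
ft_force: [-2.5, 2.3, 11.6]
```

```bash
python3 -m crank '0 0 -.015 0 0;0 0 -.015 0 .5;0 0 -.015 0 1;0 0 -.015 0 1;0 0 -.015 0 1'|sed -n '2p;4,5p'; python3 -m crank '0 0 -.3 0 1;0 0 -.8 0 1;0 0 -1 0 1;0 0 -1 0 1'|sed -n '2p;4,5p'
python3 - <<'E'
from h import *
p=snapshot('wrist'); save(p,'w6');o=get_obs();print(o['position'],o['ee_rot'],o['time'],o['finger_gap']);np.save('w6.npy',p,allow_pickle=True)
E
```

```text
position: [0.4711, -0.3562, 0.0569]
ft_force: [0.3, -0.6, -0.4]
finger_gap: 0.0804
position: [0.4735, -0.3582, 0.1612]
ft_force: [0.2, -0.5, -0.6]
finger_gap: 0.0851
[ 0.47218505 -0.35705682  0.15896379] [ 1.79836784e+02 -1.58286372e-01  4.79776412e+00] 10.55 0.08527085849561866
```

View pics/w6.png

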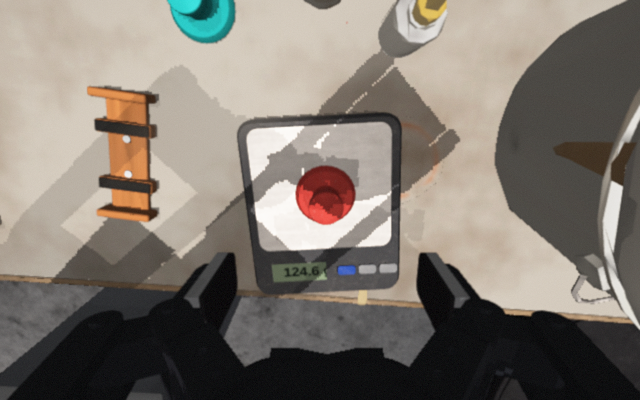

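Knob stands upright in the pan's middle (foot at (325,193), pan centre (325,187)). On to the mould half.

```bash
for i in 1 2 3 4; do python3 -m crank '.1 -.4 0 0 1;.1 -.9 0 0 1;.1 -.915 0 0 1;.1 -.915 0 0 1'|sed -n 2p; done; python3 -m crank '0 0 0 0 1;0 0 0 0 1'|sed -n 2p
cat > mask.py <<'E'
from h import *
def top(p,lo,hi,z,roi):
    hsv=cv2.cvtColor(p['pixels'],cv2.COLOR_RGB2HSV);m=cv2.inRange(hsv,lo,hi)
    k=np.zeros_like(m);x,y,w,h=roi;k[y:y+h,x:x+w]=255;m&=k
    m=cv2.morphologyEx(m,cv2.MORPH_OPEN,np.ones((3,3)))
    c=max(cv2.findContours(m,0,1)[0],key=cv2.contourArea);X=ray(p,cv2.convexHull(c).reshape(-1,2)+.0,z)
    print(np.round(np.r_[cv2.minAreaRect(X[:,:2].astype(np.float32))[0],cv2.minAreaRect(X[:,:2].astype(np.float32))[1],cv2.minAreaRect(X[:,:2].astype(np.float32))[2]],4),cv2.boundingRect(c))
E
python3 - <<'E'
from mask import *
p=snapshot('wrist'); save(p,'w7');o=get_obs();print(o['position'],o['ee_rot'],o['time']);np.save('w7.npy',p,allow_pickle=True)
top(p,(90,50,60),(115,255,255),.055,(250,50,180,250))
from fit import stand
stand(p)
p=snapshot('top');top(p,(90,50,60),(115,255,255),.055,(290,180,60,90))
E
```

```text
position: [0.4723, -0.2624, 0.1557]
position: [0.4759, -0.1722, 0.1566]
position: [0.4788, -0.0809, 0.1571]
position: [0.4814, 0.0107, 0.1572]
position: [0.4811, 0.0098, 0.1573]
[0.48092157 0.01001374 0.15728073] [ 1.79971470e+02 -1.07741435e-02  4.65666051e+00] 12.4
[0.4843 0.0113 0.0841 0.0577 6.4428] (287, 142, 73, 100)
stand [ 0.4844 -0.1642  0.1202  0.0536] dir -3.6 [509. 192.]
stand [0.5142 0.1723 0.2094 0.0523] dir -5.7 [150. 122.]Traceback (most recent call last):
  File "<stdin>", line 6, in <module>
  File "mask.py", line 6, in top
    c=max(cv2.findContours(m,0,1)[0],key=cv2.contourArea);X=ray(p,cv2.convexHull(c).reshape(-1,2)+.0,z)
ValueError: max() iterable argument is empty
```

View pics/w7.png

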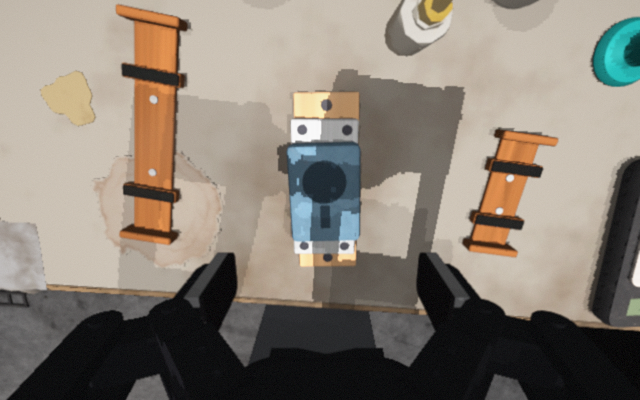

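```bash
python3 -m crank '.026 -.013 .4 -.005 1;.026 -.013 .8 -.005 1;.026 -.013 1 -.005 1;.026 -.013 1 -.005 1'|sed -n 2,4p; python3 -m crank '0 0 .21 0 1;0 0 .21 0 1;0 0 .21 0 1'|sed -n 2,4p;python3 -m crank '0 0 0 0 .5;0 0 0 0 .5;0 0 0 0 .5;0 0 0 0 .5;0 0 0 0 .5';python3 -m crank '0 0 -.2 0 .5;0 0 -.2 0 .5;0 0 -.2 0 .5'
```

```text
position: [0.4805, 0.0126, 0.0547]
ee_rot: [-179.9, 0.4, 5.6]
ft_force: [-0.3, 0.5, 0.5]
position: [0.4835, 0.013, 0.0372]
ee_rot: [180.0, -0.0, 5.7]
ft_force: [0.6, 1.2, 0.4]
time: 13.65
position: [0.484, 0.0132, 0.0379]
ee_rot: [180.0, -0.2, 5.7]
ft_force: [-1.3, 0.0, 7.0]
finger_gap: 0.0587
gripper_force: 63.7
time: 13.95
position: [0.4836, 0.0133, 0.0569]
ee_rot: [180.0, -0.1, 5.7]
ft_force: [-0.7, -0.5, -0.9]
finger_gap: 0.0585
gripper_force: 65.8
```

```bash
python3 -m crank '0 0 -.3 .025 .5;0 0 -.6 .051 .5;0 0 -.6 .051 .5;0 0 -.6 .051 .5'|sed -n 2,4p;for i in 1 2; do python3 -m crank '.056 .4 0 0 .5;.056 .7 0 0 .5;.056 .882 0 0 .5;.056 .882 0 0 .5;.056 .882 0 0 .5'; done
python3 - <<'E'
from h import *
p=snapshot('wrist'); save(p,'w8');o=get_obs();print(o['position'],o['ee_rot'],o['time']);np.save('w8.npy',p,allow_pickle=True)
E
```

```text
position: [0.483, 0.0133, 0.1161]
ee_rot: [180.0, -0.0, -3.4]
ft_force: [-0.0, 0.2, -1.3]
time: 14.85
position: [0.4819, -0.0748, 0.1148]
ee_rot: [-179.9, 0.2, -3.5]
ft_force: [-0.0, 0.3, -1.8]
finger_gap: 0.0584
gripper_force: 65.8
time: 15.35
position: [0.4829, -0.1622, 0.1156]
ee_rot: [-179.9, 0.1, -3.5]
ft_force: [0.1, 0.6, -1.7]
finger_gap: 0.0586
gripper_force: 65.8
[ 0.48288855 -0.16188329  0.11568798] [-1.79921134e+02  9.05898332e-02 -3.44548446e+00] 15.4
```

View pics/w8.png

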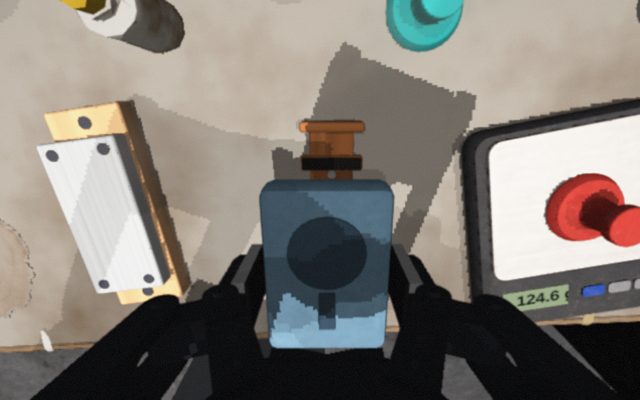

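Mould half is held level; the short stand's far stop shows at (300..365, 122), the stack remainder at left is undisturbed, and the knob still stands on the pan.

```bash
python3 - <<'E'
from h import *
p=np.load('w8.npy',allow_pickle=True).item()
X=ray(p,[(299,121.5),(365,122)],.019);print(X.round(4));e=X[0]-X[1];d=np.degrees(np.arctan2(e[1],e[0]))-90;m=X.mean(0);print(d,m-.0605*np.array([np.cos(np.radians(-3.5)),np.sin(np.radians(-3.5)),0]))
Y=ray(p,[(261,185),(391,185)],.1156+.018);print('mould far edge',Y.mean(0))
E
```

```text
[[ 0.5456 -0.146   0.019 ]
 [ 0.5422 -0.1955  0.019 ]]
-3.8943374260414743 [ 0.48351213 -0.16702863  0.019     ]
mould far edge [ 0.52539596 -0.16550042  0.1336    ]
```

```bash
python3 -m crank '.01 .03 .3 0 .5;.01 .03 .6 0 .5;.01 .03 .85 0 .5;.01 .03 .93 0 .5;.01 .03 .93 0 .5'|sed -n 2,4p;python3 -m crank '0 0 .025 0 .5;0 0 .025 0 .5;0 0 .025 0 .5'|sed -n 2,4p;python3 -m crank '0 0 .015 0 .5;0 0 .015 0 .5;0 0 .015 0 .5'|sed -n 2,4p
```

```text
position: [0.4833, -0.1649, 0.0223]
ee_rot: [-179.9, 0.2, -3.4]
ft_force: [-0.6, -0.1, -2.5]
position: [0.4851, -0.1667, 0.0218]
ee_rot: [180.0, -0.1, -3.5]
ft_force: [-0.0, -0.1, -1.0]
position: [0.4843, -0.1666, 0.0195]
ee_rot: [180.0, -0.0, -3.5]
ft_force: [-0.8, 0.1, -1.2]
```

```bash
python3 -m crank '-.005 -.013 .01 0 .5;-.005 -.013 .01 0 .5;-.005 -.013 .02 0 .5;-.005 -.013 .02 0 .5'|sed -n 2,4p;python3 -m crank '0 0 .01 0 .5;0 0 .01 0 .5'|sed -n 2,4p
```

```text
position: [0.4844, -0.166, 0.0189]
ee_rot: [179.9, -0.1, -3.5]
ft_force: [-2.4, -1.2, 13.7]
position: [0.4844, -0.166, 0.0189]
ee_rot: [179.9, -0.1, -3.5]
ft_force: [-5.1, -1.3, 23.2]
```

```bash
python3 -m crank '0 0 -.02 0 .5;0 0 -.02 0 1;0 0 -.02 0 1;0 0 -.02 0 1'|sed -n '2,5p';python3 -m crank '0 0 -.4 0 1;0 0 -.8 0 1;0 0 -1 0 1;0 0 -1 0 1'|sed -n 2p; for i in 1 2; do python3 -m crank '-.07 -.4 -.1 0 1;-.07 -.8 -.15 0 1;-.07 -.88 -.15 0 1;-.07 -.88 -.15 0 1'|sed -n 2p; done; python3 -m crank '0 0 0 -.044 1;0 0 0 -.044 1;0 0 0 -.044 1'|sed -n 2,3p
python3 - <<'E'
from h import *
from fit import stand
p=snapshot('wrist'); save(p,'w9');o=get_obs();print(o['position'],o['ee_rot'],o['time']);np.save('w9.npy',p,allow_pickle=True);stand(p)
E
```

```text
position: [0.4837, -0.165, 0.0179]
ee_rot: [-180.0, 0.0, -3.5]
ft_force: [0.1, 0.4, -0.4]
finger_gap: 0.0851
position: [0.4862, -0.1661, 0.1211]
position: [0.4814, -0.0756, 0.1322]
position: [0.4806, 0.0114, 0.1476]
position: [0.4805, 0.01, 0.1478]
ee_rot: [180.0, 0.1, 4.2]
[0.48049077 0.01013601 0.14785769] [1.79982481e+02 4.61865128e-02 4.20755376e+00] 19.05
stand [0.514  0.1724 0.2091 0.0524] dir -5.9 [144. 122.]
```

View pics/w9.png

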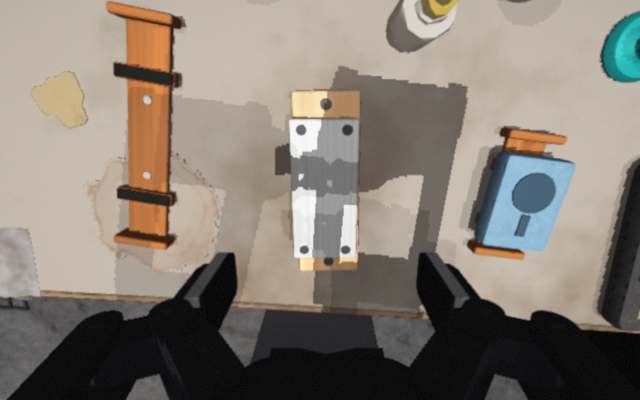

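Mould half lies on the short stand between its stops (525,205). The plate is bare on the board: corners (289,119),(359,119),(355,258),(294,258).

```bash
python3 - <<'E'
from h import *
p=np.load('w9.npy',allow_pickle=True).item()
for z in (.14,.145,.15,.155,.16,.165,.17): print(z,(ray(p,[(236,255),(418,255)],z)-[.4805,.0101,0]).round(4)[:,:2].tolist())
for n,z,c in [('plate',.033,[(289,119),(359,119),(355,258),(294,258)]),('board',.018,[(291,91),(360,91),(357,269),(300,270)])]:
    X=ray(p,c,z);a=(X[0]+X[1]-X[2]-X[3])/2;print(n,X.mean(0).round(4),np.linalg.norm(a).round(4),np.degrees(np.arctan2(a[1],a[0])).round(1))
# mould on stand: top z=.036 corners, stand stops
X=ray(p,[(503,151),(575,163),(547,251),(477,243)],.036);a=(X[0]+X[1]-X[2]-X[3])/2;print('mould',X.mean(0).round(4),np.linalg.norm(a).round(4),np.degrees(np.arctan2(a[1],a[0])).round(1))
E
```

```text
0.14 [[-0.0068, 0.0473], [0.0004, -0.0504]]
0.145 [[-0.0041, 0.0459], [0.0029, -0.0485]]
0.15 [[-0.0014, 0.0445], [0.0054, -0.0467]]
0.155 [[0.0014, 0.043], [0.0078, -0.0449]]
0.16 [[0.0041, 0.0416], [0.0103, -0.043]]
0.165 [[0.0068, 0.0402], [0.0128, -0.0412]]
0.17 [[0.0096, 0.0387], [0.0153, -0.0394]]
plate [0.4804 0.011  0.033 ] 0.1249 4.3
board [0.4811 0.0086 0.018 ] 0.1675 5.2
mould [ 0.4843 -0.1621  0.036 ] 0.0819 -1.2
```

```bash
python3 -m crank '0 -.02 .4 0 1;0 -.02 .8 0 1;0 -.02 1 0 1;0 -.02 1 0 1'|sed -n 2,4p; python3 -m crank '0 0 .2 0 1;0 0 .3 0 1;0 0 .3 0 1;0 0 .3 0 1'|sed -n 2,4p
```

```text
position: [0.4778, 0.0128, 0.0456]
ee_rot: [-180.0, 0.4, 4.3]
ft_force: [-0.4, 0.4, -0.0]
position: [0.4809, 0.0132, 0.019]
ee_rot: [180.0, -0.0, 4.4]
ft_force: [0.1, 0.9, 0.1]
```

```bash
python3 -m crank '0 0 .03 0 1;0 0 .03 0 1;0 0 .03 0 .5;0 0 .03 0 .5;0 0 .03 0 .5'|sed -n 2,6p;python3 -m crank '0 0 0 0 .5;0 0 0 0 .5'|sed -n 2,6p;python3 -m crank '0 0 -.15 0 .5;0 0 -.3 0 .5;0 0 -.3 0 .5';python3 - <<'E'
from h import *
p=snapshot('wrist'); save(p,'w10');p=snapshot('scene');save(p,'s10')
a=cv2.imread('pics/w10.png')[50:350,120:520];b=cv2.imread('pics/s10.png')[150:300,250:450];cv2.imwrite('pics/v10.png',np.hstack([a,cv2.resize(b,(400,300))]))
E
```

```text
position: [0.4807, 0.0133, 0.016]
ee_rot: [180.0, -0.0, 4.5]
ft_force: [-1.8, -0.8, 7.7]
finger_gap: 0.0569
gripper_force: 63.5
position: [0.4807, 0.0133, 0.016]
ee_rot: [180.0, -0.0, 4.4]
ft_force: [-1.6, -1.8, 6.0]
finger_gap: 0.0567
gripper_force: 63.5
time: 20.85
position: [0.4815, 0.0133, 0.0466]
ee_rot: [180.0, -0.2, 4.4]
ft_force: [0.8, -0.1, -2.4]
finger_gap: 0.0566
gripper_force: 65.9
```

View pics/v10.png

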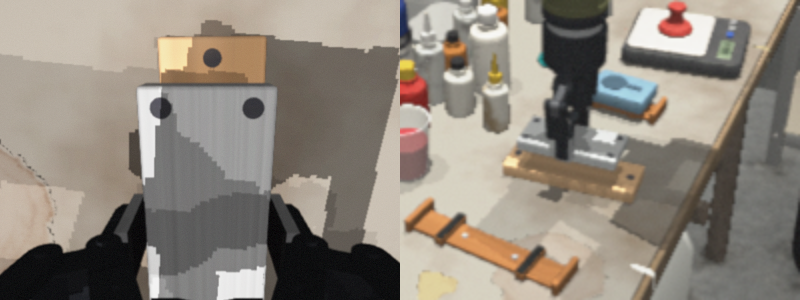

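Only the plate came up, level; the board stayed, and knob and mould half stand as placed.

```bash
python3 -m crank '0 0 -.3 .04 .5;0 0 -.6 .084 .5;0 0 -.8 .084 .5;0 0 -.8 .084 .5'|sed -n 2,3p; for i in 1 2 3; do python3 -m crank '-.12 -.4 0 0 .5;-.24 -.79 0 0 .5;-.24 -.79 0 0 .5;-.24 -.79 0 0 .5'|sed -n 2,3p; done; python3 -m crank '0 0 0 0 .5;0 0 0 0 .5'|sed -n 2,6p
python3 - <<'E'
from fit import *
p=snapshot('wrist'); save(p,'w11');o=get_obs();print(o['position'],o['ee_rot']);np.save('w11.npy',p,allow_pickle=True);stand(p)
for z in (.01,.019): stand(p,z)
print([(d['location'],d['confidence']) for d in search_frame('stand_mid_rest',p)])
E
```

```text
position: [0.4821, 0.0133, 0.1268]
ee_rot: [-180.0, -0.3, -10.7]
position: [0.47, 0.096, 0.1235]
ee_rot: [179.9, 0.2, -10.5]
position: [0.4621, 0.177, 0.1242]
ee_rot: [179.9, 0.1, -10.6]
position: [0.4535, 0.2584, 0.1246]
ee_rot: [179.9, 0.0, -10.6]
position: [0.4536, 0.2578, 0.125]
ee_rot: [179.9, 0.0, -10.8]
ft_force: [0.0, -0.2, -2.0]
finger_gap: 0.0564
gripper_force: 66.1
[0.45365079 0.25798064 0.12511949] [ 1.79954435e+02  2.49394381e-02 -1.07907480e+01]
stand [0.4558 0.3576 0.1607 0.051 ] dir -10.1 [208. 200.]
stand [0.4902 0.1776 0.161  0.0469] dir -4.5 [414. 125.]
stand [0.479  0.0436 0.1643 0.0104] dir 5.0 [591. 105.]
stand [0.4538 0.3608 0.1652 0.0524] dir -10.1 [208. 200.]
stand [0.4892 0.1758 0.1655 0.0482] dir -4.5 [414. 125.]
stand [0.4776 0.0381 0.1689 0.0106] dir 5.0 [591. 105.]
stand [0.4563 0.3567 0.1594 0.0506] dir -10.1 [208. 200.]
stand [0.4905 0.1781 0.1597 0.0465] dir -4.5 [414. 125.]
stand [0.4793 0.0452 0.163  0.0103] dir 5.0 [591. 105.]
[([0.4712, 0.3595, 0.0079], 0.63)]
```

```bash
python3 -m crank '-.08 -.4 0 0 .5;-.17 -.8 0 0 .5;-.17 -.99 0 0 .5;-.17 -.99 0 0 .5;-.17 -.99 0 0 .5'|sed -n 2,3p; python3 -m crank '0 0 .3 -.002 .5;0 0 .6 -.002 .5;0 0 .85 -.002 .5;0 0 .95 -.002 .5;0 0 .95 -.002 .5'|sed -n 2,4p;  python3 -m crank '0 0 .08 0 .5;0 0 .08 0 .5;0 0 .08 0 .5'|sed -n 2,4p
```

```text
position: [0.455, 0.3593, 0.125]
ee_rot: [179.9, 0.0, -10.7]
position: [0.4541, 0.358, 0.029]
ee_rot: [179.8, 0.2, -10.4]
ft_force: [-0.5, -0.2, -2.1]
position: [0.4558, 0.3603, 0.0231]
ee_rot: [-179.9, -0.1, -10.3]
ft_force: [-0.4, 0.7, -1.8]
```

```bash
python3 -m crank '-.003 .016 .03 0 .5;-.003 .016 .06 0 .5;-.003 .016 .075 0 .5;-.003 .016 .075 0 .5;-.003 .016 .075 0 .5'|sed -n 2,4p;  python3 -m crank '0 0 .015 0 .5;0 0 .015 0 .5;0 0 .015 0 .5'|sed -n 2,4p; python3 -m crank '0 0 .015 0 .5;0 0 .015 0 .5;0 0 .015 0 .5'|sed -n 2,4p
```

```text
position: [0.4546, 0.3585, 0.0147]
ee_rot: [180.0, 0.0, -10.3]
ft_force: [-0.6, 0.3, -3.2]
position: [0.4546, 0.3585, 0.0133]
ee_rot: [180.0, 0.0, -10.3]
ft_force: [-0.0, -0.2, -1.4]
position: [0.4548, 0.3586, 0.0121]
ee_rot: [-180.0, -0.0, -10.3]
ft_force: [-1.3, -0.4, 0.5]
```

```bash
python3 -m crank '0 0 .01 0 .5;0 0 .01 0 .5;0 0 .01 0 .5'|sed -n 2,4p
```

```text
position: [0.4548, 0.3587, 0.012]
ee_rot: [-180.0, -0.0, -10.3]
ft_force: [-1.0, -1.3, 8.6]
```

```bash
python3 -m crank '0 0 -.01 0 .5;0 0 -.01 0 1;0 0 -.01 0 1;0 0 -.01 0 1'|sed -n '2,5p';python3 -m crank '0 0 -.4 0 1;0 0 -.8 0 1;0 0 -1 0 1;0 0 -1 0 1'|sed -n 2p; for i in 1 2 3 4; do python3 -m crank '.12 .4 -.05 0 1;.22 .845 -.1 0 1;.22 .845 -.1 0 1;.22 .845 -.1 0 1'|sed -n 2p; done; python3 -m crank '0 0 0 -.043 1;0 0 0 -.086 1;0 0 0 -.086 1;0 0 0 -.086 1'|sed -n 2,3p
python3 - <<'E'
from mask import *
from fit import stand
p=snapshot('wrist'); save(p,'w12');o=get_obs();print(o['position'],o['ee_rot'],o['time']);np.save('w12.npy',p,allow_pickle=True);stand(p)
hsv=cv2.cvtColor(p['pixels'],cv2.COLOR_RGB2HSV); u,v=proj(p,[.481,.010,.018])[0].astype(int); print(u,v,np.median(hsv[v-15:v+15,u-15:u+15].reshape(-1,3),0))
for s in (70,90,110): top(p,(11,s,50),(24,255,255),.018,(u-60,v-110,120,220))
for n in ('board_center','stand_long_rest'):print([(d['location'],d['confidence']) for d in search_frame(n,p)])
E
```

```text
position: [0.4548, 0.3586, 0.0117]
ee_rot: [-180.0, -0.0, -10.3]
ft_force: [0.9, 0.2, 0.2]
finger_gap: 0.0855
position: [0.457, 0.3601, 0.1153]
position: [0.4607, 0.2704, 0.121]
position: [0.4679, 0.1846, 0.1314]
position: [0.4746, 0.0981, 0.1415]
position: [0.4811, 0.0114, 0.1515]
position: [0.4805, 0.0121, 0.1515]
ee_rot: [-180.0, 0.0, 5.1]
[0.4805394  0.01170551 0.1515524 ] [-1.79971846e+02  2.48377588e-02  5.11654941e+00] 28.4
stand [0.5141 0.1722 0.2091 0.052 ] dir -5.8 [149. 120.]
328 187 [ 15. 116. 173.]
[0.481  0.0088 0.17   0.0587 4.9652] (296, 90, 68, 180)
[0.4812 0.0088 0.1681 0.0574 5.192 ] (298, 91, 66, 178)
[0.4813 0.0088 0.1661 0.0567 5.1904] (298, 92, 65, 176)
[([0.4943, 0.0096, 0.0166], 0.66)]
[([0.5292, 0.1734, 0.0081], 0.76)]
```

```bash
python3 -m crank '.005 .01 .4 0 1;.005 .01 .8 0 1;.005 .01 1 0 1;.005 .01 1 0 1;.005 .01 1 0 1'|sed -n 2,4p; python3 -m crank '0 0 .2 0 1;0 0 .4 0 1;0 0 .45 0 1;0 0 .45 0 1;0 0 .45 0 1'|sed -n 2,4p
```

```text
position: [0.4814, 0.0094, 0.0519]
ee_rot: [-180.0, 0.0, 5.1]
ft_force: [0.3, -0.0, 0.6]
position: [0.4824, 0.0092, 0.008]
ee_rot: [180.0, -0.1, 5.1]
ft_force: [0.2, -0.8, 0.1]
```

```bash
python3 -m crank '-.01 -.01 .03 0 1;-.01 -.01 .04 0 1;-.01 -.01 .04 0 1;-.01 -.01 .04 0 .5;-.01 -.01 .04 0 .5'|sed -n 2,6p;python3 -m crank '0 0 0 0 .5;0 0 0 0 .5;0 0 0 0 .5'|sed -n 2,6p;python3 -m crank '0 0 -.15 0 .5;0 0 -.3 0 .5;0 0 -.3 0 .5'
```

```text
position: [0.4802, 0.0102, 0.0029]
ee_rot: [180.0, -0.0, 5.2]
ft_force: [-0.2, -1.0, 2.7]
finger_gap: 0.0593
gripper_force: 2.0
position: [0.4803, 0.0101, 0.0033]
ee_rot: [180.0, -0.0, 5.2]
ft_force: [-0.6, 0.1, 6.0]
finger_gap: 0.056
gripper_force: 63.4
time: 30.6
position: [0.4814, 0.0101, 0.034]
ee_rot: [180.0, -0.2, 5.2]
ft_force: [0.9, 0.3, -1.3]
finger_gap: 0.0566
gripper_force: 65.1
```

```bash
python3 -m crank '0 0 -.4 0 .5;0 0 -.7 .03 .5;0 0 -.7 .062 .5;0 0 -.7 .062 .5;0 0 -.7 .062 .5'|sed -n 2,3p; python3 -m crank '.06 -.4 0 0 .5;.06 -.8 0 0 .5;.06 -.8 0 0 .5;.06 -.8 0 0 .5;.06 -.8 0 0 .5'|sed -n 2,6p
python3 - <<'E'
from fit import *
p=snapshot('wrist'); save(p,'w13');o=get_obs();print(o['position'],o['ee_rot']);np.save('w13.npy',p,allow_pickle=True)
for z in (.012,.019): stand(p,z)
p=snapshot('top');stand(p,amin=100)
E
```

```text
position: [0.4792, 0.0102, 0.1019]
ee_rot: [180.0, 0.1, -5.9]
position: [0.4934, 0.0885, 0.1018]
ee_rot: [179.9, 0.1, -5.9]
ft_force: [-0.2, -0.0, -1.6]
finger_gap: 0.0561
gripper_force: 65.3
[0.49363646 0.08825087 0.10205258] [ 1.79955160e+02  1.09434556e-01 -5.99792088e+00]
stand [0.4407 0.0931 0.1867 0.1017] dir -5.9 [318. 248.]
stand [0.5197 0.172  0.1919 0.0523] dir -4.3 [210. 149.]
stand [0.4446 0.0927 0.181  0.0986] dir -5.9 [318. 248.]
stand [0.5212 0.1692 0.1861 0.0507] dir -4.3 [210. 149.]
```

```bash
python3 -m crank '.04 -.4 0 0 .5;.08 -.87 0 0 .5;.08 -.87 0 0 .5;.08 -.87 0 0 .5;.08 -.87 0 0 .5'|sed -n 2,3p; python3 -m crank '0 0 .3 0 .5;0 0 .6 0 .5;0 0 .75 0 .5;0 0 .75 0 .5;0 0 .75 0 .5'|sed -n 2,4p
python3 - <<'E'
from h import *
p=snapshot('wrist'); save(p,'w14');np.save('w14.npy',p,allow_pickle=True);q=snapshot('scene');save(q,'s14')
a=cv2.imread('pics/w14.png')[50:350,120:520];b=cv2.imread('pics/s14.png')[200:350,200:400];cv2.imwrite('pics/v14.png',np.hstack([cv2.resize(a,(400,300)),cv2.resize(b,(400,300))]))
# far stop edge of stand: orange pixels
hsv=cv2.cvtColor(p['pixels'],cv2.COLOR_RGB2HSV);m=cv2.inRange(hsv,(6,120,90),(16,255,255));m[:,:220]=0;m[:,440:]=0
r=[(y,np.where(m[y])[0].min(),np.where(m[y])[0].max(),int((m[y]>0).sum())) for y in range(20,200,4) if m[y].any()];print(r)
E
```

```text
position: [0.5108, 0.1735, 0.1025]
ee_rot: [179.9, 0.1, -6.0]
position: [0.5114, 0.1736, 0.0279]
ee_rot: [180.0, 0.0, -6.1]
ft_force: [1.2, -0.4, -1.2]
[(40, np.int64(268), np.int64(376), 109), (44, np.int64(268), np.int64(376), 109), (48, np.int64(268), np.int64(376), 109), (52, np.int64(269), np.int64(376), 108), (56, np.int64(274), np.int64(339), 17), (60, np.int64(287), np.int64(358), 72), (64, np.int64(288), np.int64(358), 71), (68, np.int64(288), np.int64(358), 71), (72, np.int64(288), np.int64(358), 71), (76, np.int64(336), np.int64(336), 1), (104, np.int64(373), np.int64(373), 1), (112, np.int64(369), np.int64(369), 1), (124, np.int64(351), np.int64(376), 2), (132, np.int64(351), np.int64(351), 1), (140, np.int64(299), np.int64(299), 1), (148, np.int64(309), np.int64(344), 2), (152, np.int64(342), np.int64(342), 1), (160, np.int64(278), np.int64(278), 1), (164, np.int64(260), np.int64(260), 1), (168, np.int64(299), np.int64(299), 1), (172, np.int64(263), np.int64(392), 2), (176, np.int64(261), np.int64(392), 5), (180, np.int64(262), np.int64(392), 5), (184, np.int64(262), np.int64(268), 6), (188, np.int64(262), np.int64(354), 8), (192, np.int64(263), np.int64(290), 8), (196, np.int64(263), np.int64(300), 14)]
```

```bash
python3 - <<'E'
from h import *
p=np.load('w14.npy',allow_pickle=True).item()
X=ray(p,[(268,39),(376.5,39),(322,52.5)],.019);print(X.round(4))
d=np.array([np.cos(np.radians(-6)),np.sin(np.radians(-6)),0])
print('stand c',(X[0]+X[1])/2-.103*d,X[2]-.095*d)
# board far edge row along col 322 
g=cv2.cvtColor(p['pixels'],cv2.COLOR_RGB2HSV).astype(int)
for r in range(68,104,2): print(r,np.median(g[r,300:345],0),end=' ')
zt=.0279-.0033+.018
print('\npred', proj(p,np.array([.5114,.1736,zt])+.086*d))
h=ray(p,[(322,82)],zt);print(h)
E
```

```text
[[0.6154 0.1876 0.019 ]
 [0.6104 0.14   0.019 ]
 [0.6075 0.1645 0.019 ]]
stand c [0.51045428 0.17456536 0.019     ] [0.51306716 0.17443244 0.019     ]
68 [ 13. 147. 219.] 70 [ 13. 148. 219.] 72 [ 13. 147. 210.] 74 [ 12. 142. 156.] 76 [ 14. 116. 186.] 78 [ 18.  96. 241.] 80 [ 22.  80. 246.] 82 [ 23.  72. 247.] 84 [ 23.  72. 247.] 86 [ 23.  73. 247.] 88 [ 23.  73. 247.] 90 [ 23.  72. 248.] 92 [ 23.  74. 247.] 94 [ 22.  72. 246.] 96 [ 23.  69. 247.] 98 [ 23.  69. 244.] 100 [ 24.  68. 192.] 102 [ 24.  54. 134.] 
pred [[323.8885366   73.28616316]]
[[0.59390004 0.16567534 0.0426    ]]
```

```bash
python3 -m crank '0 -.015 .04 0 .5;0 -.015 .08 0 .5;0 -.015 .085 0 .5;0 -.015 .085 0 .5'|sed -n 2,4p;  python3 -m crank '0 0 .015 0 .5;0 0 .015 0 .5;0 0 .015 0 .5'|sed -n 2,4p; python3 -m crank '0 0 .015 0 .5;0 0 .015 0 .5;0 0 .015 0 .5'|sed -n 2,4p
```

```text
position: [0.5115, 0.1764, 0.0192]
ee_rot: [180.0, 0.0, -6.0]
ft_force: [0.9, 0.3, -1.6]
position: [0.5117, 0.1763, 0.0178]
ee_rot: [180.0, 0.0, -6.0]
ft_force: [0.2, 0.3, -1.8]
position: [0.5119, 0.1763, 0.0174]
ee_rot: [-180.0, -0.0, -6.0]
ft_force: [-1.9, 0.2, 7.7]
```

Seated; release, lift and go to a clear viewpoint for the final check.

```bash
python3 -m crank '0 0 -.01 0 .5;0 0 -.01 0 1;0 0 -.01 0 1;0 0 -.01 0 1'|sed -n '2,5p';python3 -m crank '0 0 -.4 0 1;0 0 -.8 0 1;0 0 -1 0 1;0 0 -1 0 1'|sed -n 2p;python3 -m crank '0 0 -.8 0 1;0 0 -.8 0 1;0 0 -.8 0 1'|sed -n 2p; python3 -m crank '-.3 .5 0 0 1;-.3 .8 0 0 1;-.3 .8 0 0 1;-.3 .8 0 0 1'
python3 - <<'E'
from h import *
p=snapshot('wrist');save(p,'w15');np.save('w15.npy',p,allow_pickle=True);q=snapshot('scene');save(q,'s15')
b=cv2.imread('pics/s15.png')[120:400,180:470]
a=cv2.imread('pics/w15.png')[0:280,:]
b=cv2.resize(b,None,fx=1.1,fy=1.1); c=np.zeros((280+b.shape[0],640,3),np.uint8);c[:280]=a;c[280:,:b.shape[1]]=b
cv2.imwrite('pics/v15.png',c[:600]); print(c.shape)
E
```

```text
position: [0.5118, 0.1763, 0.0172]
ee_rot: [-180.0, -0.0, -6.0]
ft_force: [-0.5, 0.0, -0.0]
finger_gap: 0.0855
position: [0.5144, 0.177, 0.1206]
position: [0.5144, 0.177, 0.2008]
time: 35.3
position: [0.4727, 0.0993, 0.196]
ee_rot: [-180.0, 0.1, -6.1]
ft_force: [-0.0, -0.0, 0.0]
finger_gap: 0.0855
gripper_force: 0.0
(588, 640, 3)
```

View pics/v15.png

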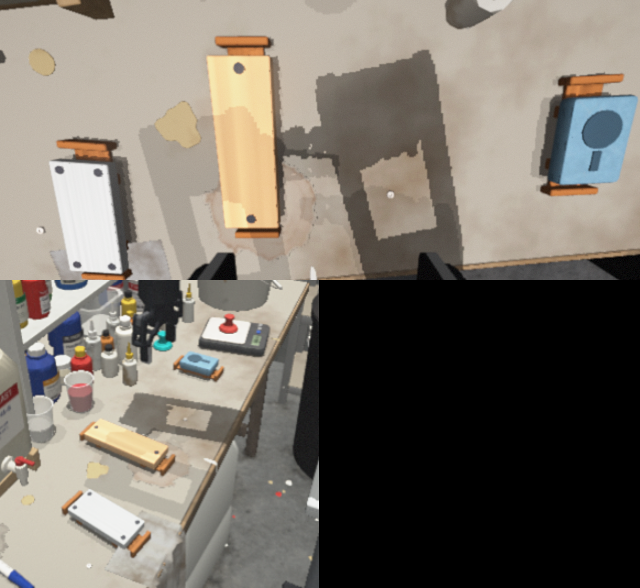

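All parts lie flat on their stands with both stops visible beyond their ends; the knob is upright on the pan, cup and bottle in place. A numeric centring check follows.

```bash
python3 - <<'E'
from h import *
p=np.load('w15.npy',allow_pickle=True).item()
def r(n,z,c):
    X=ray(p,c,z);a=(X[0]+X[1]-X[2]-X[3])/2;print(n,X.mean(0).round(4)[:2],np.linalg.norm(a).round(4),np.degrees(np.arctan2(a[1],a[0])).round(1))
r('board',.032,[(208,58),(271,56),(276,226),(224,228)])
r('long stops',.019,[(217,38),(269,38),(279,232),(236,234)])
r('mould',.036,[(564,98),(637,95),(622,183),(553,186)])
r('short stops',.019,[(566,77),(622,74),(597,190),(549,190)])
r('plate',.029,[(52,162),(115,157),(125,274),(72,272)])
X=ray(p,[(57,141),(115,144)],.019);print('mid far stop',X.round(4))
P=ray(p,[(52,162),(115,157)],.029);print('plate far',P.round(4))
E
```

```text
board [0.5121 0.1752] 0.1664 -7.1
long stops [0.5143 0.1721] 0.1969 -6.0
mould [ 0.4828 -0.1607] 0.0842 0.2
short stops [ 0.4869 -0.1633] 0.1137 -2.4
plate [0.4548 0.3522] 0.1296 -11.9
mid far stop [[0.5384 0.367  0.019 ]
 [0.5295 0.3099 0.019 ]]
plate far [[0.5191 0.3708 0.029 ]
 [0.5175 0.307  0.029 ]]
```

```bash
python3 -c "
from plant import *
print(hand_in())"
```

```text
the job is handed in; nothing more can be done
None
```

The job is handed in at about 35 s of robot time: the knob stands upright in the middle of the pan, and the mould half, plate and board lie flat on their stands, centred to within about 5 mm by my last camera check; the cup and bottle are still in place.

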